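# Set the mitre turntable to the clamped zero line

### The arm

A 6-joint arm with a two-finger parallel gripper is mounted at the origin on a cart in front of the work surface, level with it; the furniture and walls round the work are solid. World frame = base frame: x ahead of the robot, y to its left, z up, the work surface at z = 0. Lengths are in m, angles in degrees, forces in N, time in s.
With the tool pointing down it reaches from about 0.3 to 0.75 m from the base axis. Payload 8.5 kg.
Tool frame: the origin (TCP) lies on the centre line of the jaws, within the pads' length; the fingertips stand 19 mm ahead of it and the grasp point (between the pads) is the TCP (env.tcp_to_tips is the z of the fingertips in the tool frame, in m); z points along the fingers, y is the line along which they close (so a half turn about z gives the same grasp; the last joint's range is limited). The gripper opens to 85 mm and grips with 20 to 120 N. Pads are 22 mm wide; open, the fingers measure 114 mm over their backs; the gripper's body (76 mm by 85 mm) begins 54 mm behind the grasp point. The pads swing forward as they close: fully open they stand 13 mm farther back than shut.
Start: joints at [-82.122, 21.807, 74.336, -0, 83.858, -12.336], TCP at [0.19, -0.516, 0.25] pointing down, gripper open.
Joint ranges: [-178.18, 178.18], [-50.72, 133.34], [12.68, 142.11], [-81.47, 261.47], [9.98, 163.14], [-165.26, 165.26]. Speed limits (degrees/s): [136.94, 136.94, 180, 180, 180, 180].

### API

Orientations are given as a 3x3 rotation matrix whose columns are the frame's x, y, z axes.
In Python, from rig import env gives the robot as it stands.
- The arm moves only by the tool servo_tool, never from a script. Its argument "steps" is a list of rows, each an object of numbers: "tx", "ty", "tz": the shift along the world's x, y, z in cm; "yaw": the turn about the world's z in degrees; "claw": the finger opening in cm, from 0 to 8.54. In form: [{"tx": .., "ty": .., "tz": .., "yaw": .., "claw": ..}, ...]. A call has 1 to 20 rows; each row shifts and turns the commanded pose from where the row before left it; what a row does not reach is not made up. A row lasts 1/10 s, in which the tool goes at most 50 mm and 8.59 degrees, less where a joint would pass 70% of its speed; a pose out of reach is approached as far as the arm can. A call with a gripper value outside its range is refused whole. The fingers move at their own pace and stop on an object; "newtons" is the grip in N (left out, the last holds). Time passes only in rows, so rows that do not move let the fingers close. It gives the time, the measured TCP pose, the force, the opening and the grip force at its end, in the units of the state.
- env.observe(): the state, without advancing time (a new reading comes with each control period).
- env.get_image(name): name is "scene" or "top"; returns (picture, depth): 480x640x3 uint8, red, green, blue; 480x640 float32, m along the optical axis (not along the pixel's ray), 0 where there is no reading.
- env.camera_model(name): a dict with "fovy" (degrees; the focal length in pixels is half the picture's height over the tangent of half this angle, whatever the lens; pixels are square), "cx", "cy" (the principal point, pixels), "dist_coeffs" ([k1, k2, p1, p2, k3] as OpenCV has them; the pictures are not rectified), "T" (4x4, takes a point from camera to world coordinates). Camera axes: x right, y down, z forward; pixel columns grow to the right and rows downward; lengths in m; the calibration is good to about 2 mm. A picture is of the moment at which its call begins. camera_model takes no time and is no camera call.
- env.close_job(): hands the job in; it is judged then, once.
The state is a dict: "time_s": time; "q": joint angles; "qvel": joint speeds; "joint_efforts": joint torques, N m; "position": TCP position; "tool_rot": TCP orientation; "ft_force": force on the tool from outside, world axes, zero at the start; "wrist_torque": the same for the moment, N m; "grip_width": finger opening in m; "gripper_force": force on a finger pad.
Only numpy, scipy, OpenCV 4.12 (cv2) and the standard library are available. Lean on these libraries where they do the work, as an engineer would, in place of code of your own. Each camera call takes 0.05 s, during which the arm holds its last target. There are 200 camera calls.

### The job

Set the mitre turntable for the next foam part: push its dial round by the bar handle until the single index line on the dial lines up with the one long thick zero line on the scale ring (the line at the clamp lug), and leave it there. Turn it either way with the fingertips or the outside of the fingers, without pinching the bar, and do not move the tape measure, sanding block or screw jar.

Things in the scene. Friction and masses are not known exactly. Their poses are not given: they have to be found in the camera images.
- base: Round grey foot of the mitre turntable, 224 mm across and 18 mm high, fixed to the table. Origin on the dial's vertical turning axis, at the table surface; z up. It does not move during the job.
- scale_ring: Flat aluminium ring on the foot, clamped (does not turn), outer diameter 208 mm, upper face 30 mm above the table, concentric with the dial. Its x axis points from the turning axis along the zero line. It has thin short lines every 10 degrees; the zero line is the only one that crosses its whole visible width (radius 81 to 104 mm), 5 mm wide and black; just outside it a lug 16 mm wide with a screw head sticks out to radius 121 mm (top of the screw 36 mm above the table).
- zero_line (a point): Middle of the zero line on the scale ring, 92.5 mm from the turning axis, 30 mm above the table.
- dial (a joint): Turn of the dial on the foot in rad, counter-clockwise from above positive; at 0 the index line lies along the x axis of base. It turns freely through more than a full turn both ways, has no spring and stays where it is left; friction about 0.12 N m.
- index_line (a point): Middle of the index line on the dial, 70 mm from the turning axis; its x axis points outward from the turning axis along the index line, z up. The dial is a light metal disc, 160 mm across, upper face 34 mm above the table; the black index line (5 mm wide, radius 60 to 80 mm) is the only line on it, in line with the bar handle, beyond one of its ends.
- bar_middle (a point): Middle of the bar handle, on the turning axis, 58 mm above the table. The bar stands upright on the dial along a diameter, in line with the index line (along this point's x axis): 118 mm long (59 mm either way from the axis), 18 mm thick, top 82 mm above the table. Either half of either long side may be pushed sideways, at 30 to 50 mm from the axis.
- cheek_left: Black grip plate, 112 x 6 x 44 mm, that forms the long side of the bar on the left when looking from the axis along the index line (the +y side of index_line). Its origin lies on the turning axis at the table surface. Turns with the dial; gives less than 1 mm under a push.
- cheek_right: The same on the right (-y) side of the bar. Pinching the bar means pressing on both grip plates at once.
- tape_measure: Loose tape measure, 68 x 85 x 34 mm, origin at the centre of its underside. Must stay where it is.
- sanding_block: Loose wooden sanding block, 66 x 112 x 32 mm, origin at the centre of its underside. Must stay where it is.
- screw_jar: Loose jar of screws with a lid, 64 mm across, 82 mm high, origin at the centre of its underside. Must stay where it is.

How it is judged (in metres and radians):
At the end, for the whole second after the job is handed in: The middle of the index line lies within 4 mm sideways (about 3.3 degrees) of the zero line's direction, on the zero line's side of the axis, and the dial is at rest (x of index_line in the frame of scale_ring above 0 m and y of index_line in the frame of scale_ring between -0.004 and 0.004 m and velocity of joint dial between -0.02 and 0.02 rad/s); the robot touches nothing.
It fails at once if the bar is pinched: the fingers press with more than 2 N on both of its grip plates at once (contact force between the fingers and cheek_left above 2 N and contact force between the fingers and cheek_right above 2 N).
It fails at once if the tape measure is moved by more than 15 mm, sideways or upwards (distance of tape_measure from where it was at the start of the episode above 0.015 m).
It fails at once if the sanding block is moved by more than 15 mm, sideways or upwards (distance of sanding_block from where it was at the start of the episode above 0.015 m).
It fails at once if the screw jar is moved by more than 15 mm, sideways or upwards (distance of screw_jar from where it was at the start of the episode above 0.015 m).
It also fails if it takes over 64 s, if anything falls off the work surface, if the arm or the gripper's body presses on something with over 40 N, if the wrist force passes 120 N, or if a joint passes its speed limit or range.

## Working session

There is one attempt and no reset: what is moved stays moved. The work goes in short steps, Python scripts to look and compute and a tool call to move; the robot and the scene stay as the last step left them, time stands still between calls to the robot, and variables do not carry over. Pictures are saved under pics/ and viewed, at most 10 in all, crops included, and the job is handed in when it is done.

Besides the shell and the picture viewer there is one more tool, called after "Emit:" as a command line: name --argument value ..., lists and objects as JSON in quotes. servo_tool: Moves the arm, as the interface text tells. Its arguments: {"type":"object","properties":{"steps":{"type":"array"},"newtons":{"type":"number"}},"required":["steps"]}

```bash
mkdir -p pics
python3 - <<'E'
from rig import env
import cv2
for n in("top","scene"):
    p,d=env.get_image(n); cv2.imwrite(f"pics/{n}0.png",p[:,:,::-1]); m=env.camera_model(n); print(n,m)
s=env.observe();print(s["time_s"],s["position"],s["tool_rot"],s["grip_width"],env.tcp_to_tips)
E
```

```text
top {'fovy': 48.0159273556224, 'cx': 319.54198874375663, 'cy': 251.68819696839896, 'dist_coeffs': array([-0.08951928,  0.        ,  0.        ,  0.        ,  0.        ]), 'T': array([[-0.06054369, -0.9708319 ,  0.23199114,  0.3691792 ],
       [-0.99815928,  0.05970929, -0.01062355,  0.01255102],
       [-0.00353835, -0.23220729, -0.97265989,  1.1520662 ],
       [ 0.        ,  0.        ,  0.        ,  1.        ]])}
scene {'fovy': 50.15432848271808, 'cx': 319.88405241850904, 'cy': 231.89675005527857, 'dist_coeffs': array([-0.02262851,  0.        ,  0.        ,  0.        ,  0.        ]), 'T': array([[-0.60191543, -0.53243826,  0.59515319, -0.01673943],
       [-0.79843703,  0.41433435, -0.43683561,  0.4466154 ],
       [-0.01400441, -0.73813044, -0.67451266,  0.77428652],
       [ 0.        ,  0.        ,  0.        ,  1.        ]])}
0.1 [ 0.1900038  -0.51588872  0.2497813 ] [[ 9.38406280e-01  3.45533824e-01 -1.72330025e-04]
 [ 3.45533760e-01 -9.38405482e-01  1.25409550e-03]
 [ 2.71616974e-04 -1.23639694e-03 -9.99999199e-01]] 0.08524421441865396 0.019
```

View pics/top0.png

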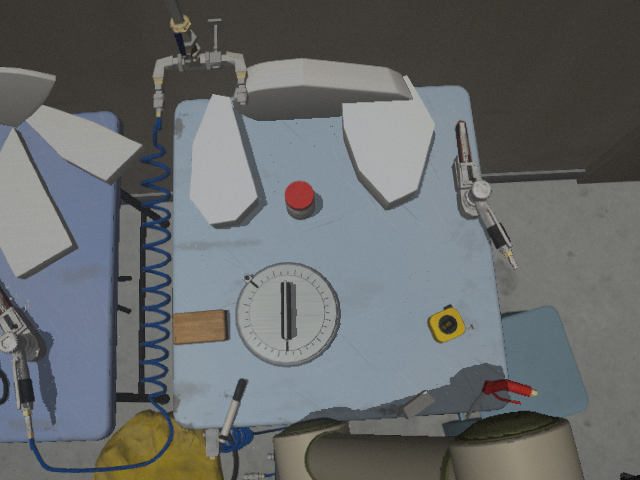

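View pics/scene0.png

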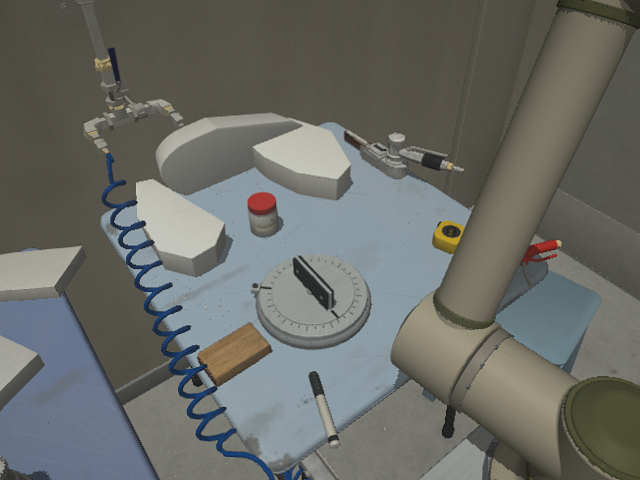

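The top view shows the dial centre at about (288,313), the index line at (288,346) and the zero line at about (253,281), with its lug at (248,278). The jar is at (300,195), the block at (200,327) and the tape at (446,323).

```bash
cat > h.py <<'E'
from rig import env
import cv2, numpy as np
def cam(n):
    m=env.camera_model(n); f=240/np.tan(np.radians(m["fovy"]/2))
    return np.array([[f,0,m["cx"]],[0,f,m["cy"]],[0,0,1]]),m["dist_coeffs"],m["T"]
def px2w(n,px,z):
    K,D,T=cam(n); u=cv2.undistortPoints(np.array(px,float).reshape(-1,1,2),K,D)[:,0]
    r=np.c_[u,np.ones(len(u))]@T[:3,:3].T
    return T[:3,3]+r*((z-T[2,3])/r[:,2])[:,None]
def w2px(n,P):
    K,D,T=cam(n); Ti=np.linalg.inv(T)
    return cv2.projectPoints(np.array(P,float),cv2.Rodrigues(Ti[:3,:3])[0],Ti[:3,3],K,D)[0][:,0]
E
python3 - <<'E'
from h import *
p=cv2.imread("pics/top0.png")
c=cv2.resize(p[255:375,225:355],None,fx=5,fy=5,interpolation=cv2.INTER_CUBIC); cv2.imwrite("pics/crop0.png",c)
print(px2w("top",[[288,313]],.03),px2w("top",[[288,346]],.034),px2w("top",[[253,281]],.03))
print(px2w("top",[[300,190]],.082),px2w("top",[[215,327],[228,310],[228,341]],.032),px2w("top",[[240,380]],.02))
E
```

```text
[[0.50949275 0.07398889 0.03      ]] [[0.44101918 0.0770685  0.034     ]] [[0.58175278 0.14481668 0.03      ]]
[[0.75999985 0.03379413 0.082     ]] [[0.48892985 0.22709448 0.032     ]
 [0.52290029 0.19905308 0.032     ]
 [0.45849029 0.20067763 0.032     ]] [[0.37816199 0.18007455 0.02      ]]
```

View pics/crop0.png

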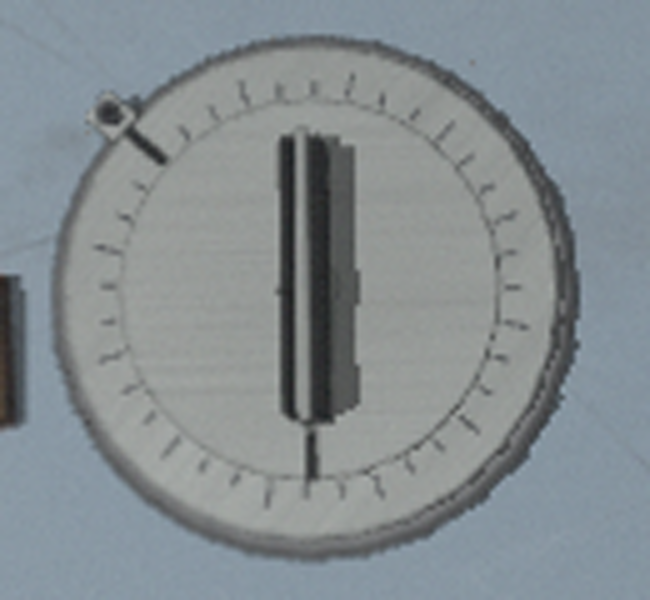

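The enlarged crop shows the zero line running from (128,134) to (166,162) and the index line from (311,430) to (313,480). The dial edge spans x 120–499 and y 100–478.

Run:
```python
from h import *
def c(a): a=np.array(a,float); return (a+.5)/5-.5+[225,255]
e=px2w("top",c([[120,289],[499,289],[310,100],[310,478]]),.032)[:,:2]
print(e); C=np.array([(e[2]+e[3])[0]/2,(e[0]+e[1])[1]/2]); print("C",C)
i=px2w("top",c([[311,430],[313,480]]),.034)[:,:2]; z=px2w("top",c([[128,134],[166,162]]),.03)[:,:2]
for n,a in(("idx",i),("zero",z)):
    d=a-C; print(n,np.hypot(*d.T),np.degrees(np.arctan2(d[:,1],d[:,0])))
```

```text
[[ 0.51535808  0.15602317]
 [ 0.50590779 -0.00191138]
 [ 0.59083169  0.07294699]
 [ 0.43276288  0.08047623]]
C [0.51179728 0.0770559 ]
idx [0.05964944 0.08006007] [178.13355877 178.49049837]
zero [0.10128817 0.08098256] [46.71032602 45.77967046]
```

Emit:
servo_tool --steps '[{"tx":1.4,"ty":2.75,"yaw":7.9,"claw":0},{"tx":1.4,"ty":2.75,"yaw":7.9},{"tx":1.4,"ty":2.75,"yaw":7.9},{"tx":1.4,"ty":2.75,"yaw":7.9},{"tx":1.4,"ty":2.75,"yaw":7.9},{"tx":1.4,"ty":2.75,"yaw":7.9},{"tx":1.4,"ty":2.75,"yaw":7.9},{"tx":1.4,"ty":2.75,"yaw":7.9},{"tx":1.4,"ty":2.75,"yaw":7.9},{"tx":1.4,"ty":2.75,"yaw":7.9},{"tx":1.4,"ty":2.75,"yaw":7.9},{"tx":1.4,"ty":2.75,"yaw":7.9},{"tx":1.4,"ty":2.75,"yaw":7.9},{"tx":1.4,"ty":2.75,"yaw":7.9},{"tx":1.4,"ty":2.75,"yaw":7.9},{"tx":1.4,"ty":2.75,"yaw":7.9},{"tx":1.4,"ty":2.75,"yaw":7.9},{"tx":1.4,"ty":2.75,"yaw":7.9},{"tx":1.4,"ty":2.75,"yaw":7.9},{"tx":1.4,"ty":2.75,"yaw":7.9}]'

```text
invalid input at $.steps[0]: expected keys tx, ty, tz, yaw, claw
```

Emit:
servo_tool --steps '[{"tx":1.4,"ty":2.75,"tz":0,"yaw":7.9,"claw":0},{"tx":1.4,"ty":2.75,"tz":0,"yaw":7.9,"claw":0},{"tx":1.4,"ty":2.75,"tz":0,"yaw":7.9,"claw":0},{"tx":1.4,"ty":2.75,"tz":0,"yaw":7.9,"claw":0},{"tx":1.4,"ty":2.75,"tz":0,"yaw":7.9,"claw":0},{"tx":1.4,"ty":2.75,"tz":0,"yaw":7.9,"claw":0},{"tx":1.4,"ty":2.75,"tz":0,"yaw":7.9,"claw":0},{"tx":1.4,"ty":2.75,"tz":0,"yaw":7.9,"claw":0},{"tx":1.4,"ty":2.75,"tz":0,"yaw":7.9,"claw":0},{"tx":1.4,"ty":2.75,"tz":0,"yaw":7.9,"claw":0},{"tx":1.4,"ty":2.75,"tz":0,"yaw":7.9,"claw":0},{"tx":1.4,"ty":2.75,"tz":0,"yaw":7.9,"claw":0},{"tx":1.4,"ty":2.75,"tz":0,"yaw":7.9,"claw":0},{"tx":1.4,"ty":2.75,"tz":0,"yaw":7.9,"claw":0},{"tx":1.4,"ty":2.75,"tz":0,"yaw":7.9,"claw":0},{"tx":1.4,"ty":2.75,"tz":0,"yaw":7.9,"claw":0},{"tx":1.4,"ty":2.75,"tz":0,"yaw":7.9,"claw":0},{"tx":1.4,"ty":2.75,"tz":0,"yaw":7.9,"claw":0},{"tx":1.4,"ty":2.75,"tz":0,"yaw":7.9,"claw":0},{"tx":1.4,"ty":2.75,"tz":0,"yaw":7.9,"claw":0}]'

```text
time_s: 2.1
position: [0.4703, 0.0352, 0.2501]
tool_rot: [[-1.0, 0.025, -0.001], [0.025, 1.0, 0.0], [0.001, 0.0, -1.0]]
ft_force: [-0.2, -1.2, -0.9]
grip_width: -0.0001
gripper_force: 0.0
```

Emit:
servo_tool --steps '[{"tx":0,"ty":0,"tz":-3.6,"yaw":0,"claw":0},{"tx":0,"ty":0,"tz":-3.6,"yaw":0,"claw":0},{"tx":0,"ty":0,"tz":-3.6,"yaw":0,"claw":0},{"tx":0,"ty":0,"tz":-3.6,"yaw":0,"claw":0},{"tx":0,"ty":0,"tz":-2.5,"yaw":0,"claw":0},{"tx":0,"ty":0,"tz":-1.2,"yaw":0,"claw":0},{"tx":0,"ty":0,"tz":0,"yaw":0,"claw":0}]'

```text
time_s: 2.8
position: [0.4691, 0.034, 0.0678]
tool_rot: [[-1.0, 0.031, -0.004], [0.031, 1.0, 0.001], [0.004, 0.001, -1.0]]
ft_force: [-0.0, -0.3, 1.0]
grip_width: 0.0002
gripper_force: 0.0
```

Run:
```python
import numpy as np
# tool path: C + R(th)(r, off), off to 24mm at th=178, then th down to 60 by 6 deg/row
C=np.array([.512,.077]); p=np.array([.470,.034])
def P(t,r=.042,o=.024):
    t=np.radians(t); return C+r*np.array([np.cos(t),np.sin(t)])+o*np.array([-np.sin(t),np.cos(t)])
for t in np.r_[178,np.arange(172,51,-6)]:
    q=P(t); d=np.round((q-p)*100,2); p=p+d/100; print(t,d,p.round(4))
```

```text
178 [-0.08  2.05] [0.4692 0.0545]
172 [-0.21  0.46] [0.4671 0.0591]
166 [-0.17  0.48] [0.4654 0.0639]
160 [-0.11  0.49] [0.4643 0.0688]
154 [-0.06  0.5 ] [0.4637 0.0738]
148 [-0.    0.51] [0.4637 0.0789]
142 [0.04 0.5 ] [0.4641 0.0839]
136 [0.1 0.5] [0.4651 0.0889]
130 [0.15 0.48] [0.4666 0.0937]
124 [0.2  0.47] [0.4686 0.0984]
118 [0.25 0.44] [0.4711 0.1028]
112 [0.29 0.42] [0.474 0.107]
106 [0.34 0.38] [0.4774 0.1108]
100 [0.37 0.34] [0.4811 0.1142]
94 [0.4 0.3] [0.4851 0.1172]
88 [0.44 0.26] [0.4895 0.1198]
82 [0.46 0.21] [0.4941 0.1219]
76 [0.48 0.17] [0.4989 0.1236]
70 [0.49 0.11] [0.5038 0.1247]
64 [0.5  0.06] [0.5088 0.1253]
58 [0.51 0.  ] [0.5139 0.1253]
52 [ 0.5  -0.04] [0.5189 0.1249]
```

Emit:
servo_tool --steps '[{"tx":0,"ty":0.7,"tz":0,"yaw":0,"claw":0},{"tx":-0.1,"ty":0.7,"tz":0,"yaw":0,"claw":0},{"tx":0,"ty":0.65,"tz":0,"yaw":0,"claw":0},{"tx":-0.2,"ty":0.46,"tz":0,"yaw":-6,"claw":0},{"tx":-0.17,"ty":0.48,"tz":0,"yaw":-6,"claw":0},{"tx":-0.11,"ty":0.49,"tz":0,"yaw":-6,"claw":0},{"tx":-0.06,"ty":0.5,"tz":0,"yaw":-6,"claw":0},{"tx":0,"ty":0.51,"tz":0,"yaw":-6,"claw":0},{"tx":0.04,"ty":0.5,"tz":0,"yaw":-6,"claw":0},{"tx":0.1,"ty":0.5,"tz":0,"yaw":-6,"claw":0},{"tx":0.15,"ty":0.48,"tz":0,"yaw":-6,"claw":0},{"tx":0.2,"ty":0.47,"tz":0,"yaw":-6,"claw":0},{"tx":0.25,"ty":0.44,"tz":0,"yaw":-6,"claw":0}]'

```text
time_s: 4.1
position: [0.4708, 0.1032, 0.0699]
tool_rot: [[-0.47, 0.883, 0.0], [0.883, 0.47, -0.001], [-0.001, -0.0, -1.0]]
ft_force: [-1.4, -3.0, 1.7]
grip_width: -0.0001
gripper_force: 1.4
```

Run:
```python
from h import *
p,d=env.get_image("top"); p=p[:,:,::-1]
a=cv2.resize(p[235:385,215:365],None,fx=4,fy=4,interpolation=cv2.INTER_CUBIC); cv2.imwrite("pics/c1.png",a)
```

```text
(no output)
```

View pics/c1.png

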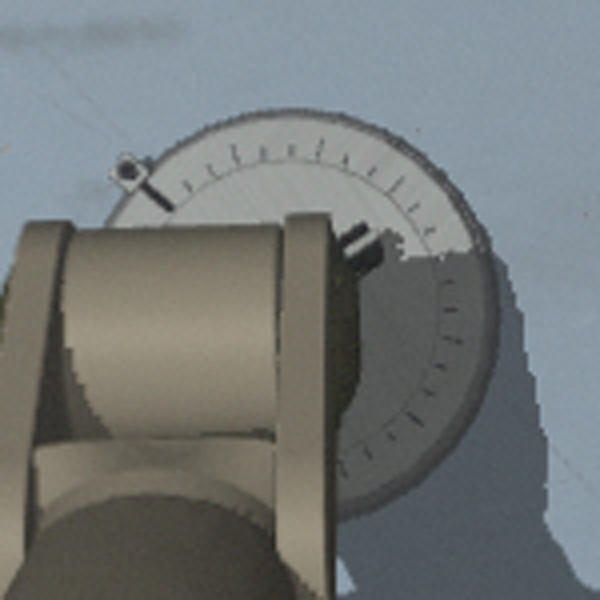

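The arm hides the near half. The far end of the bar shows at crop (362,245), so the bar has turned clockwise as planned, to about 118°. I'll keep going to about 52°, then back off and look.

Emit:
servo_tool --steps '[{"tx":0.29,"ty":0.42,"tz":0,"yaw":-6,"claw":0},{"tx":0.34,"ty":0.38,"tz":0,"yaw":-6,"claw":0},{"tx":0.37,"ty":0.34,"tz":0,"yaw":-6,"claw":0},{"tx":0.4,"ty":0.3,"tz":0,"yaw":-6,"claw":0},{"tx":0.44,"ty":0.26,"tz":0,"yaw":-6,"claw":0},{"tx":0.46,"ty":0.21,"tz":0,"yaw":-6,"claw":0},{"tx":0.48,"ty":0.17,"tz":0,"yaw":-6,"claw":0},{"tx":0.49,"ty":0.11,"tz":0,"yaw":-6,"claw":0},{"tx":0.5,"ty":0.06,"tz":0,"yaw":-6,"claw":0},{"tx":0.26,"ty":0,"tz":0,"yaw":-3,"claw":0},{"tx":0.25,"ty":0,"tz":0,"yaw":-3,"claw":0},{"tx":0.25,"ty":-0.02,"tz":0,"yaw":-3,"claw":0},{"tx":0.25,"ty":-0.02,"tz":0,"yaw":-3,"claw":0},{"tx":0,"ty":0,"tz":0,"yaw":0,"claw":0}]'

```text
time_s: 5.55
position: [0.5187, 0.1255, 0.0696]
tool_rot: [[0.611, 0.791, 0.0], [0.791, -0.611, 0.001], [0.001, -0.0, -1.0]]
ft_force: [-0.8, 2.7, 0.1]
grip_width: 0.0001
gripper_force: 1.1
```

Emit:
servo_tool --steps '[{"tx":-1.2,"ty":0.9,"tz":0,"yaw":0,"claw":0},{"tx":-1.2,"ty":0.9,"tz":0,"yaw":0,"claw":0},{"tx":0,"ty":0,"tz":4,"yaw":0,"claw":0},{"tx":0,"ty":0,"tz":4,"yaw":0,"claw":0},{"tx":0,"ty":0,"tz":4,"yaw":0,"claw":0},{"tx":0,"ty":-4,"tz":0,"yaw":0,"claw":0},{"tx":0,"ty":-4,"tz":0,"yaw":0,"claw":0},{"tx":0,"ty":-4,"tz":0,"yaw":0,"claw":0},{"tx":0,"ty":-4,"tz":0,"yaw":0,"claw":0},{"tx":0,"ty":-4,"tz":0,"yaw":0,"claw":0},{"tx":0,"ty":-4,"tz":0,"yaw":0,"claw":0},{"tx":0,"ty":-4,"tz":0,"yaw":0,"claw":0},{"tx":0,"ty":0,"tz":0,"yaw":0,"claw":0}]'

```text
time_s: 6.85
position: [0.4943, -0.1401, 0.1891]
tool_rot: [[0.615, 0.789, 0.0], [0.789, -0.615, -0.001], [-0.001, 0.001, -1.0]]
ft_force: [-0.0, 0.7, -0.2]
grip_width: 0.0001
gripper_force: 0.0
```

Run:
```python
from h import *
p,d=env.get_image("top"); p=p[:,:,::-1]
a=cv2.resize(p[255:375,225:355],None,fx=5,fy=5,interpolation=cv2.INTER_CUBIC); cv2.imwrite("pics/c2.png",a)
```

```text
(no output)
```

View pics/c2.png

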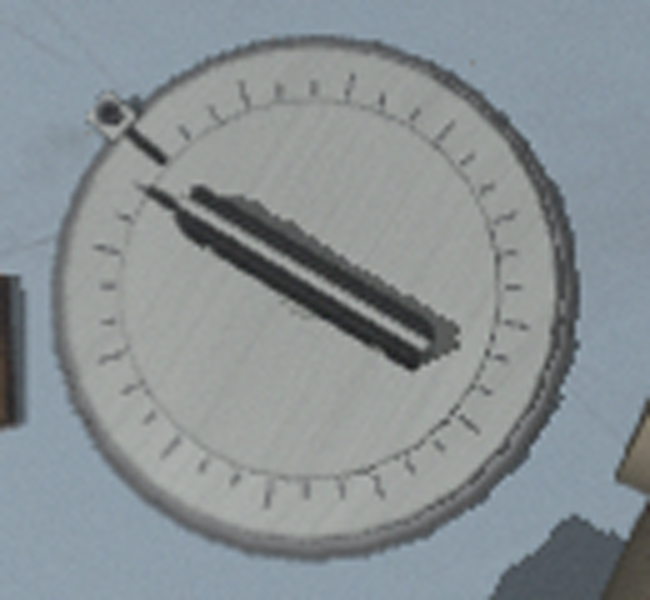

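The index line now runs from about (147,188) to (180,208) in the crop, roughly 10° short of the zero line at (128–166,134–162). I'll measure it with a polar unwrap.

```bash
cat > meas.py <<'E'
from h import *
from scipy.optimize import least_squares
def measure(C=np.array([.512,.077])):
    g=env.get_image("top")[0].astype(np.float32).mean(2)
    a=np.radians(np.arange(20,90,.25))
    def prof(r0,r1,z):
        R=np.arange(r0,r1,.001); A,RR=np.meshgrid(a,R)
        P=np.stack([C[0]+RR*np.cos(A),C[1]+RR*np.sin(A),0*A+z],-1).reshape(-1,3)
        u=w2px("top",P).astype(np.float32).reshape(*A.shape,2)
        v=cv2.remap(g,u[...,0],u[...,1],cv2.INTER_LINEAR).mean(0)
        w=np.clip(np.median(v)-v-.4*(np.median(v)-v.min()),0,None)
        return np.degrees(a)[w>0].min(),np.degrees(a)[w>0].max(),np.degrees((a*w).sum()/w.sum())
    return prof(.065,.077,.034),prof(.084,.102,.03)
if __name__=="__main__": print(np.round(measure(),2))
E
python3 meas.py
```

```text
[[54.   58.25 56.1 ]
 [44.5  47.75 46.21]]
```

Emit:
servo_tool --steps '[{"tx":0.2,"ty":4,"tz":0,"yaw":-1,"claw":0},{"tx":0.2,"ty":4,"tz":0,"yaw":-1,"claw":0},{"tx":0.2,"ty":4,"tz":0,"yaw":-1,"claw":0},{"tx":0.2,"ty":4,"tz":0,"yaw":-1,"claw":0},{"tx":0.2,"ty":4,"tz":0,"yaw":-1,"claw":0},{"tx":0.2,"ty":4,"tz":0,"yaw":-0.9,"claw":0},{"tx":0.2,"ty":3.85,"tz":0,"yaw":0,"claw":0},{"tx":0,"ty":0,"tz":0,"yaw":0,"claw":0},{"tx":0,"ty":0,"tz":-4,"yaw":0,"claw":0},{"tx":0,"ty":0,"tz":-4,"yaw":0,"claw":0},{"tx":0,"ty":0,"tz":-2.5,"yaw":0,"claw":0},{"tx":0,"ty":0,"tz":-1.4,"yaw":0,"claw":0},{"tx":0,"ty":0,"tz":0,"yaw":0,"claw":0}]'

```text
time_s: 8.25
position: [0.507, 0.1419, 0.0688]
tool_rot: [[0.69, 0.724, -0.004], [0.724, -0.69, -0.0], [-0.003, -0.003, -1.0]]
ft_force: [0.2, -0.0, 0.2]
grip_width: -0.0001
gripper_force: 0.0
```

Emit:
servo_tool --steps '[{"tx":0.24,"ty":-0.25,"tz":0,"yaw":0,"claw":0},{"tx":0.24,"ty":-0.25,"tz":0,"yaw":0,"claw":0},{"tx":0.24,"ty":-0.25,"tz":0,"yaw":0,"claw":0},{"tx":0.24,"ty":-0.25,"tz":0,"yaw":0,"claw":0},{"tx":0.24,"ty":-0.25,"tz":0,"yaw":0,"claw":0},{"tx":0.24,"ty":-0.25,"tz":0,"yaw":0,"claw":0},{"tx":0.15,"ty":-0.17,"tz":0,"yaw":0,"claw":0},{"tx":0.15,"ty":-0.17,"tz":0,"yaw":0,"claw":0},{"tx":0.15,"ty":-0.17,"tz":0,"yaw":0,"claw":0},{"tx":0,"ty":0,"tz":0,"yaw":0,"claw":0},{"tx":0,"ty":0,"tz":0,"yaw":0,"claw":0}]'

```text
time_s: 9.35
position: [0.5278, 0.1211, 0.0703]
tool_rot: [[0.691, 0.723, 0.0], [0.723, -0.691, -0.0], [-0.0, 0.0, -1.0]]
ft_force: [0.4, 2.2, -0.1]
grip_width: 0.0
gripper_force: 1.0
```

Emit:
servo_tool --steps '[{"tx":-0.8,"ty":0.8,"tz":0,"yaw":0,"claw":0},{"tx":-1.0,"ty":1.0,"tz":0,"yaw":0,"claw":0},{"tx":0,"ty":0,"tz":4,"yaw":0,"claw":0},{"tx":0,"ty":0,"tz":4,"yaw":0,"claw":0},{"tx":0,"ty":0,"tz":4,"yaw":0,"claw":0},{"tx":0,"ty":-4,"tz":0,"yaw":0,"claw":0},{"tx":0,"ty":-4,"tz":0,"yaw":0,"claw":0},{"tx":0,"ty":-4,"tz":0,"yaw":0,"claw":0},{"tx":0,"ty":-4,"tz":0,"yaw":0,"claw":0},{"tx":0,"ty":-4,"tz":0,"yaw":0,"claw":0},{"tx":0,"ty":-4,"tz":0,"yaw":0,"claw":0},{"tx":0,"ty":-4,"tz":0,"yaw":0,"claw":0},{"tx":0,"ty":0,"tz":0,"yaw":0,"claw":0}]'

```text
time_s: 10.65
position: [0.5093, -0.1439, 0.19]
tool_rot: [[0.694, 0.72, -0.0], [0.72, -0.694, -0.001], [-0.001, 0.001, -1.0]]
ft_force: [0.8, 0.6, -0.5]
grip_width: -0.0002
gripper_force: 0.0
```

```bash
python3 meas.py
python3 - <<'E'
from h import *
p,d=env.get_image("top"); p=p[:,:,::-1]
a=cv2.resize(p[255:375,225:355],None,fx=5,fy=5,interpolation=cv2.INTER_CUBIC); cv2.imwrite("pics/c3.png",a)
E
```

```text
[[40.25 44.5  42.45]
 [44.5  48.   46.21]]
```

View pics/c3.png

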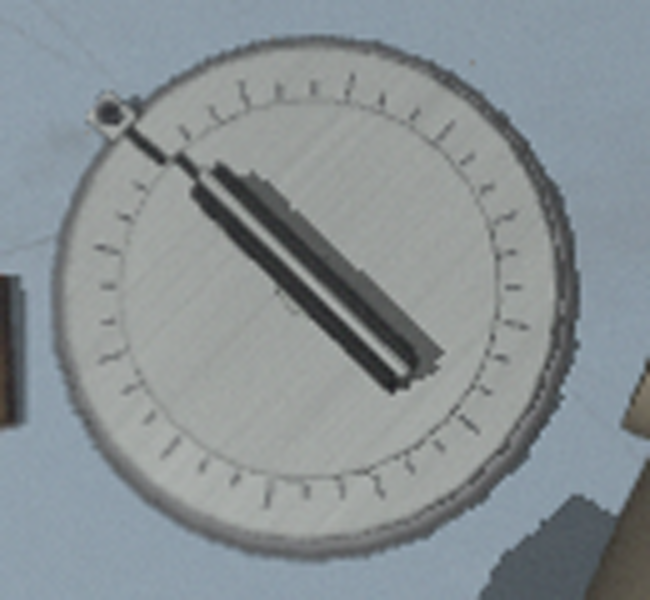

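The dial overshot slightly: the index line is at 42.5° and the zero line at 46.2°. I'll push the other half of the same side to bring it back 3.8°.

Emit:
servo_tool --steps '[{"tx":-0.92,"ty":3.63,"tz":0,"yaw":0,"claw":0},{"tx":-0.92,"ty":3.63,"tz":0,"yaw":0,"claw":0},{"tx":-0.92,"ty":3.63,"tz":0,"yaw":0,"claw":0},{"tx":-0.92,"ty":3.63,"tz":0,"yaw":0,"claw":0},{"tx":-0.92,"ty":3.63,"tz":0,"yaw":0,"claw":0},{"tx":-0.92,"ty":3.63,"tz":0,"yaw":0,"claw":0},{"tx":0,"ty":0,"tz":0,"yaw":0,"claw":0},{"tx":0,"ty":0,"tz":-4,"yaw":0,"claw":0},{"tx":0,"ty":0,"tz":-4,"yaw":0,"claw":0},{"tx":0,"ty":0,"tz":-2.5,"yaw":0,"claw":0},{"tx":0,"ty":0,"tz":-1.5,"yaw":0,"claw":0},{"tx":0,"ty":0,"tz":0,"yaw":0,"claw":0},{"tx":0,"ty":0,"tz":0,"yaw":0,"claw":0},{"tx":0,"ty":0,"tz":0,"yaw":0,"claw":0},{"tx":0,"ty":0,"tz":0,"yaw":0,"claw":0}]'

```text
time_s: 12.25
position: [0.4549, 0.0771, 0.0712]
tool_rot: [[0.691, 0.723, 0.002], [0.723, -0.691, -0.0], [0.001, 0.001, -1.0]]
ft_force: [0.1, 0.3, -0.5]
grip_width: -0.0
gripper_force: 0.0
```

Emit:
servo_tool --steps '[{"tx":0.2,"ty":-0.25,"tz":0,"yaw":0,"claw":0},{"tx":0.2,"ty":-0.25,"tz":0,"yaw":0,"claw":0},{"tx":0.2,"ty":-0.25,"tz":0,"yaw":0,"claw":0},{"tx":0.2,"ty":-0.25,"tz":0,"yaw":0,"claw":0},{"tx":0.2,"ty":-0.25,"tz":0,"yaw":0,"claw":0},{"tx":0.2,"ty":-0.25,"tz":0,"yaw":0,"claw":0},{"tx":0,"ty":0,"tz":0,"yaw":0,"claw":0},{"tx":0,"ty":0,"tz":0,"yaw":0,"claw":0},{"tx":0,"ty":0,"tz":0,"yaw":0,"claw":0},{"tx":0,"ty":0,"tz":0,"yaw":0,"claw":0}]'

```text
time_s: 13.25
position: [0.4666, 0.062, 0.0703]
tool_rot: [[0.691, 0.723, 0.0], [0.723, -0.691, -0.0], [0.0, 0.0, -1.0]]
ft_force: [-0.1, 0.6, -0.7]
grip_width: 0.0002
gripper_force: 0.0
```

```bash
python3 meas.py
python3 - <<'E'
from h import *
p,d=env.get_image("top"); p=p[:,:,::-1]
a=cv2.resize(p[255:375,225:355],None,fx=5,fy=5,interpolation=cv2.INTER_CUBIC); cv2.imwrite("pics/c4.png",a)
E
```

```text
[[44.5  57.5  49.17]
 [44.75 47.5  46.22]]
```

View pics/c4.png

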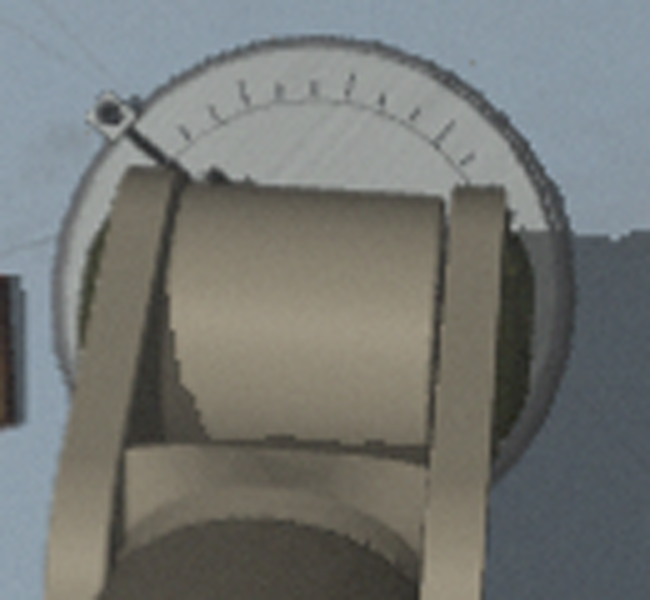

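The arm covers most of the dial. Near (175,170) the index line now looks continuous with the zero line, so I'll back off and measure.

Emit:
servo_tool --steps '[{"tx":-0.8,"ty":0.8,"tz":0,"yaw":0,"claw":0},{"tx":-1.0,"ty":1.0,"tz":0,"yaw":0,"claw":0},{"tx":0,"ty":0,"tz":4,"yaw":0,"claw":0},{"tx":0,"ty":0,"tz":4,"yaw":0,"claw":0},{"tx":0,"ty":0,"tz":4,"yaw":0,"claw":0},{"tx":0,"ty":-4,"tz":0,"yaw":0,"claw":0},{"tx":0,"ty":-4,"tz":0,"yaw":0,"claw":0},{"tx":0,"ty":-4,"tz":0,"yaw":0,"claw":0},{"tx":0,"ty":-4,"tz":0,"yaw":0,"claw":0},{"tx":0,"ty":-4,"tz":0,"yaw":0,"claw":0},{"tx":0,"ty":-4,"tz":0,"yaw":0,"claw":0},{"tx":0,"ty":0,"tz":0,"yaw":0,"claw":0},{"tx":0,"ty":0,"tz":0,"yaw":0,"claw":0}]'

```text
time_s: 14.65
position: [0.448, -0.1594, 0.19]
tool_rot: [[0.691, 0.722, -0.001], [0.722, -0.691, 0.001], [0.0, -0.001, -1.0]]
ft_force: [-0.1, -0.0, -0.6]
grip_width: 0.0
gripper_force: 0.0
```

```bash
python3 meas.py
python3 - <<'E'
from h import *
p,d=env.get_image("top"); p=p[:,:,::-1]
a=cv2.resize(p[255:375,225:355],None,fx=5,fy=5,interpolation=cv2.INTER_CUBIC); cv2.imwrite("pics/c5.png",a)
E
```

```text
[[43.75 48.   45.84]
 [44.5  47.75 46.21]]
```

View pics/c5.png

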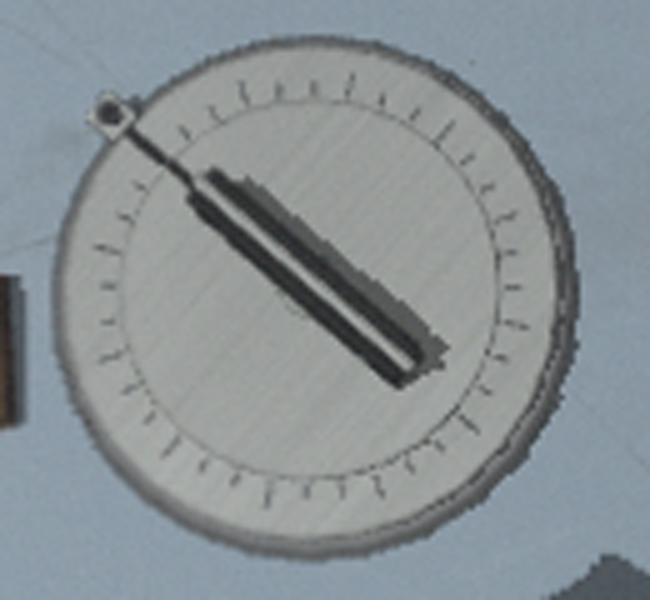

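The index line at (168–195,162–188) and the zero line at (128–166,134–162) now form one continuous line. They measure 0.4° apart, and the arm is clear.

```bash
python3 -c "
from rig import env
print(env.close_job())"
```

```text
the job is handed in; nothing more can be done
None
```

I set the dial's index line to within about 0.4° of the zero line by the top camera (tolerance about 3.3°) and handed the job in with the arm clear; the bar was pushed from one side only, and the arm never came near the loose items.

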